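# Enable the X-ray console with its key

### The arm

A 7-joint arm with a two-finger parallel gripper is mounted at the origin on the work surface. World frame = base frame: x ahead of the robot, y to its left, z up, the work surface at z = 0. Lengths are in m, angles in rad, forces in N, time in s.
With the tool pointing down it reaches from about 0.4 to 0.85 m from the base axis. Payload 6.9 kg.
Tool frame: the origin (TCP) lies midway between the tips of the shut fingers; the grasp point (between the pads) lies 19 mm behind it; z points along the fingers, y is the line along which they close (so a half turn about z gives the same grasp; the last joint's range is limited). The gripper opens to 85 mm and grips with 20 to 120 N. Pads are 22 mm wide; open, the fingers measure 114 mm over their backs; the gripper's body (76 mm by 85 mm) begins 54 mm behind the grasp point. The pads swing forward as they close: fully open they stand 13 mm farther back than shut.
Start: joints at [1.246, 0.507, -0.238, 1.5, 0.126, 1.149, -0.155], TCP at [0.261, -0.568, 0.231] pointing down, gripper open.
Joint ranges: [-3.08, 3.08], [-0.24, 2.05], [-1.43, 1.35], [0, 2.5], [-1.52, 4.66], [0.17, 1.96], [-2.89, 2.89]. Speed limits (rad/s): [2.39, 2.39, 3.14, 3.14, 3.14, 3.14, 3.14].

### API

Orientations are given as a rotation vector (axis times angle).
In Python, from rig import sense, capture, sign_off gives the robot as it stands.
- The arm moves only by the shell command python3 -m crank 'ROWS' [OPENING] [FORCE]. ROWS is text: rows parted by semicolons, each of 6 numbers parted by spaces: the shift along the world's x, y, z as a fraction of full scale, then the turn, a rotation vector about the world's x, y, z as a fraction of full scale. In form: x y z wx wy wz; .... A call has exactly 10 rows; each row is the pose to reach, as a shift and turn from the pose commanded when the call began, turning the shorter way round; what a row does not reach only later rows make up. Full scale, the value 1, is 40 cm for a shift and 360 degrees for a turn. A row lasts 1/8 s, in which the tool goes at most 62.5 mm and 10.7 degrees, less where a joint would pass 70% of its speed; a pose out of reach is approached as far as the arm can. A call with a number of a shift or a turn outside -1 to 1 is refused whole. A call with a gripper value outside its range is refused whole. OPENING is the gripper's target within -1 to 1 (shut at 1, half-way at 0, fully open at -1), set as the call begins (- or left out, the last holds). The fingers move at their own pace and stop on an object; FORCE is the grip in N (left out, the last holds). Time passes only in rows, so rows that repeat a pose let the fingers close, or fill a call up. It gives the time, the measured TCP pose, the force, the opening and the grip force at its end, in the units of the state.
- sense(): the state, without advancing time (a new reading comes with each control period).
- capture(name): name is "side" or "top" or "wrist"; returns a dict with "color" (480x640x3 uint8, red, green, blue), "range_z" (480x640 float32, m along the optical axis (not along the pixel's ray), 0 where there is no reading), "mtx" (3x3 intrinsics, pixels), "rvec" (rotation vector, rad) and "tvec" (3), from world to camera coordinates, as OpenCV has them. Camera axes: x right, y down, z forward; pixel columns grow to the right and rows downward; lengths in m; the calibration is good to about 2 mm. A picture is of the moment at which its call begins.
- sign_off(): hands the job in; it is judged then, once.
The state is a dict: "clock": time; "joint_positions": joint angles; "qd": joint speeds; "joint_torque": joint torques, N m; "eef_pos": TCP position; "tcp_rot": TCP orientation; "ft_force": force on the tool from outside, world axes, zero at the start; "ft_torque": the same for the moment, N m; "opening": opening from 0.0 (shut) to 1.0 (fully open); "gripper_force": force on a finger pad.
Only numpy, scipy, OpenCV 4.12 (cv2) and the standard library are available. Lean on these libraries where they do the work, as an engineer would, in place of code of your own. Each camera call takes 0.05 s, during which the arm holds its last target. There are 200 camera calls.

### The job

Switch on the X-ray console on the test bench: take the key with the flat bar-shaped grip out of the wooden rack, push it straight down all the way into the key switch, then turn it clockwise about a quarter turn to the on mark, and leave it in the switch. Leave the other key, with the round grip, in the rack.

Things in the scene. Friction and masses are not known exactly. Their poses are not given: they have to be found in the camera images.
- flat_key: Key to use, upright in the rack. Black flat bar grip 42 mm (its x) by 10 mm (y), on a steel collar 54 x 36 x 4 mm; below it a steel blade 28 (x) by 6 (y) by 34 mm long. Origin on its axis at the collar's underside, z up; the grip spans 4 to 40 mm above it. Same after a half turn. 60 g. In the rack the collar rests on top, 45 mm above the table; the blade has 2 mm play each way.
- round_key: The other key, to be left alone: same collar, blade and origin, but a round black grip 32 mm in diameter, 34 mm tall. It stands 130 mm from the flat key in the same fixed wooden rack, 60 x 200 x 45 mm, with three slots in a row 65 mm apart, the middle one empty. Either key may be at either end; their x axes lie along the row.
- keyswitch (a joint): Turn of the key switch's round steel rotor (68 mm across), rad: 0 off, growing clockwise seen from above, stop at 1.25. The on mark is at 1.13; past 0.85 the console is on. Light friction (0.05 N m); stays where it is left. Starts at 0 to 0.12. Blade play lets the key turn up to 24 degrees before the rotor follows, so a quarter turn of the key brings it to about the mark.
- slot (a point): Centre of the slot's mouth in the rotor face, on its axis, 93 mm above the table, on the fixed white console (200 x 280 x 90 mm). Slot 46 mm (point x) by 17 mm (y; 22 mm at the mouth), 40 mm deep; x, y turn with the rotor, z up. Blade goes in with x along x, either way round, until the collar rests on the face: key origin is then here. A red button and a dial 20 mm tall stand 150 mm away.
Not all that is in view belongs to the job. Leave any green or purple look-alike of the flat_key alone.

How it is judged:
On the way:
1. the flat key is fully in the key switch, collar down on the face, while the switch is still off (horizontal distance between flat_key and slot below 0.012 m and z of flat_key in the frame of slot below 0.008 m and angle between flat_key's own z axis and vertical below 0.2 rad and value of joint keyswitch below 0.5 rad), for 0.1 s.
At the end, for the whole second after the job is handed in: The flat key stands in the key switch, its collar within 8 mm of the face, within 12 mm of the axis and upright within 0.2 rad, at rest; the switch is turned past 0.85 rad; the round key is within 30 mm of where it started (horizontal distance between flat_key and slot below 0.012 m and z of flat_key in the frame of slot below 0.008 m and angle between flat_key's own z axis and vertical below 0.2 rad and value of joint keyswitch above 0.85 rad and linear speed of flat_key below 0.02 m/s and distance of round_key from where it was at the start of the episode below 0.03 m); the robot touches nothing.
It fails at once if the round key is taken out of the rack (distance of round_key from where it was at the start of the episode above 0.03 m).
It also fails if it takes over 48 s, if anything falls off the work surface, if the arm or the gripper's body presses on something with over 40 N, if the wrist force passes 120 N, or if a joint passes its speed limit or range.

## Working session

There is one attempt and no reset: what is moved stays moved. The work goes in short steps, Python scripts to look and compute and a shell command to move; the robot and the scene stay as the last step left them, time stands still between calls to the robot, and variables do not carry over. Pictures are saved under pics/ and viewed, at most 10 in all, crops included, and the job is handed in when it is done.

```bash
mkdir -p pics; ls; cat > h.py <<'E'
import numpy as np, cv2
from rig import sense, capture, sign_off
def pts(c):
    R=cv2.Rodrigues(np.array(c["rvec"],float))[0]; t=np.array(c["tvec"],float).ravel(); K=np.array(c["mtx"])
    v,u=np.mgrid[0:480,0:640]; z=c["range_z"]
    P=np.stack([(u-K[0,2])*z/K[0,0],(v-K[1,2])*z/K[1,1],z],-1)
    W=(P-t)@R; W[z<=0]=np.nan
    return W
def save(n,c): np.savez('/tmp/'+n,**{k:np.array(v) for k,v in c.items()}); cv2.imwrite('pics/'+n+'.png',c["color"][...,::-1])
E
python3 - <<'E'
from h import *
for n in ("top","side"):
    c=capture(n); save(n+"0",c)
    R=cv2.Rodrigues(np.array(c["rvec"],float))[0]; print(n,-R.T@np.array(c["tvec"]).ravel(),R[2])
print(sense())
a,b=cv2.imread('pics/top0.png'),cv2.imread('pics/side0.png')
E
```

```text
pics
top [0.41036177 0.00245609 0.94720597] [ 0.20752561  0.00801137 -0.97819678]
side [ 0.44032575 -0.47835179  0.72005547] [ 0.20408159  0.59610179 -0.77653935]
{'clock': 0.1, 'joint_positions': array([ 1.24550966,  0.5082592 , -0.2375238 ,  1.50100492,  0.12563837,
        1.14889247, -0.15477101]), 'qd': array([-0.00057707, -0.00087687, -0.00115419, -0.00155791, -0.00102842,
       -0.00106107,  0.00079419]), 'joint_torque': array([-3.22535350e-03, -6.21836615e+01, -2.19416007e+00, -2.50207096e+01,
        1.25040743e-02,  7.82539195e-03, -2.45924053e-05]), 'eef_pos': array([ 0.26075721, -0.56752546,  0.23052259]), 'tcp_rot': array([-3.06747793e+00, -6.71134176e-01,  4.89960400e-04]), 'ft_force': array([-0.55414156, -0.3023279 ,  0.27190082]), 'ft_torque': array([ 0.02353477, -0.00535164,  0.02189949]), 'gripper_force': 0.0, 'opening': 0.999895795644392}
```

View pics/top0.png

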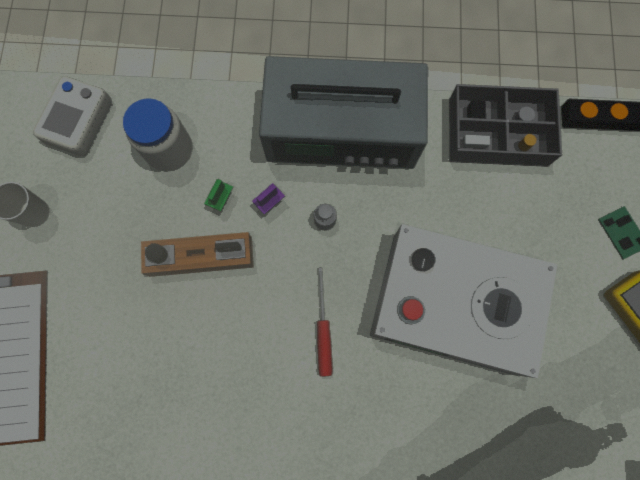

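View pics/side0.png

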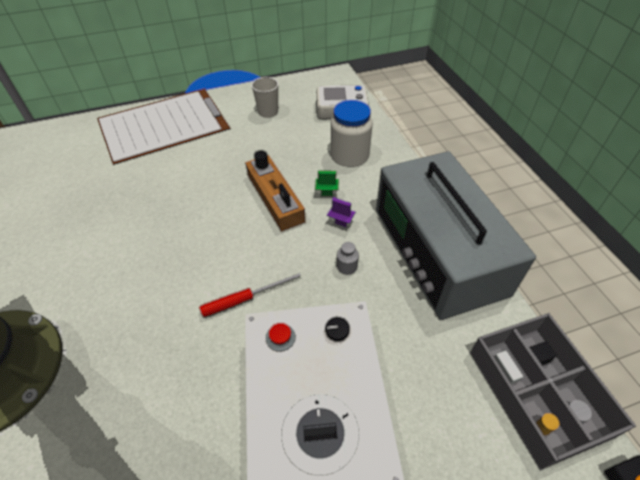

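The top view shows the rack at (196,253): the round grip is at (155,253) and the flat black bar at (230,247). The green (218,195) and purple (268,199) pieces are look-alikes, lying outside the rack. The black bar on a steel collar in the rack fits flat_key. The rotor is at (502,307). I'll measure these and confirm in one enlarged crop.

```bash
python3 - <<'E'
from h import *
c=dict(np.load('/tmp/top0.npz')); W=pts(c); g=c["color"].astype(int); gray=g.max(-1)
def box(u0,u1,v0,v1):
    m=np.zeros((480,640),bool); m[v0:v1,u0:u1]=1; return m
def rep(n,m):
    m=m.astype(np.uint8); k,l,s,_=cv2.connectedComponentsWithStats(m); i=1+s[1:,4].argmax(); m=l==i
    p=W[m]; p=p[~np.isnan(p[:,0])]
    r=cv2.minAreaRect(p[:,:2].astype(np.float32)*1000)
    b=cv2.boxPoints(r); e=max([b[1]-b[0],b[2]-b[1]],key=np.linalg.norm)
    print(n,m.sum(),'mean',p.mean(0).round(4),'z',np.percentile(p[:,2],[5,50,95]).round(4),'rect',np.round(r[0],1),np.round(r[1],1),'long ang',round(np.degrees(np.arctan2(e[1],e[0])),1))
rep('grip top',box(205,255,230,270)&(W[...,2]>0.078))
rep('round top',box(135,180,230,270)&(W[...,2]>0.072))
rep('collar',box(205,255,225,270)&(W[...,2]>0.0465)&(W[...,2]<0.06))
rep('rack',box(130,260,220,290)&(W[...,2]>0.03)&(W[...,2]<0.047)|box(130,260,220,290)&(W[...,2]>0.03))
rep('rotor',box(478,530,280,335)&(gray<120)&(W[...,2]>0.085))
rep('slot',box(488,520,288,326)&(W[...,2]<0.08))
rep('slotdark',box(488,520,288,326)&(gray<45))
rep('console',box(360,570,215,390)&(W[...,2]>0.08))
a=cv2.resize(c["color"][215:285,130:260],None,fx=4,fy=4,interpolation=2); b=cv2.resize(c["color"][270:340,440:570],None,fx=4,fy=4,interpolation=2)
cv2.imwrite('pics/crop1.png',np.vstack([a,b])[...,::-1])
E
```

```text
grip top 138 mean [0.5791 0.1775 0.0833] z [0.0805 0.0833 0.0864] rect [579.4 177.4] [10.5 41.5] long ang -83.4
round top 270 mean [0.5611 0.3049 0.0812] z [0.0761 0.0816 0.084 ] rect [561.8 305.9] [30.9 30.6] long ang 55.5
collar 268 mean [0.5754 0.1729 0.0491] z [0.0468 0.0485 0.0542] rect [579.9 177.7] [39.5 53.3] long ang -86.6
rack 3532 mean [0.5684 0.2401 0.0494] z [0.0405 0.0447 0.0824] rect [570.5 242.4] [ 61.1 201.1] long ang -82.1
rotor 986 mean [ 0.4926 -0.3061  0.0917] z [0.0876 0.0918 0.0945] rect [ 491.9 -305.3] [67.5 67.2] long ang 57.7
slot 217 mean [ 0.4944 -0.3133  0.0618] z [0.0507 0.0601 0.0786] rect [ 493.1 -312.2] [12.4 43.7] long ang -3.4Traceback (most recent call last):
  File "<stdin>", line 17, in <module>
  File "<stdin>", line 6, in rep
ValueError: attempt to get argmax of an empty sequence
```

```bash
cat >> h.py <<'E'
def ray(c,uv,z):
    R=cv2.Rodrigues(np.array(c["rvec"],float))[0]; t=np.array(c["tvec"],float).ravel(); K=np.array(c["mtx"],float)
    o=-R.T@t; uv=np.atleast_2d(uv).astype(float); d=np.c_[uv,np.ones(len(uv))]@np.linalg.inv(K).T@R
    return o+d*((z-o[2])/d[:,2])[:,None]
def rect(p):
    r=cv2.minAreaRect((p[:,:2]*1000).astype(np.float32)); b=cv2.boxPoints(r); e=max([b[1]-b[0],b[2]-b[1]],key=np.linalg.norm)
    q=p[:,:2]-p[:,:2].mean(0); w,V=np.linalg.eigh(q.T@q); f=lambda e:round(np.degrees(np.arctan2(e[1],e[0]))%180,1)
    return np.round(r[0],1),np.round(r[1],1),'ang',f(e),'pca',f(V[:,1]),'mean',(p.mean(0)*1000).round(1)
E
python3 - <<'E'
from h import *
c=dict(np.load('/tmp/top0.npz')); g=c["color"].max(-1)
print(g[300:316:3,485:520:2])
m=np.zeros((480,640),np.uint8); m[285:330,485:525]=g[285:330,485:525]<40
k,l,s,_=cv2.connectedComponentsWithStats(m)
if k>1:
    v,u=np.where(l==1+s[1:,4].argmax()); print(rect(ray(c,np.c_[u,v],0.093)))
a=cv2.resize(c["color"][215:285,130:260],None,fx=4,fy=4,interpolation=2); b=cv2.resize(c["color"][270:340,440:570],None,fx=4,fy=4,interpolation=2)
cv2.imwrite('pics/crop1.png',np.vstack([a,b])[...,::-1])
E
```

```text
[[ 74  71  72  71  72  75  64  52  53  54  54  57  58  68  71  77  70  92]
 [113 128 121  75  69  71  60  54  55  52  54  57  55  69  69  68  69  70]
 [ 72  72  71  69  70  67  55  52  50  55  54  65  65  70  69  71  69  69]
 [ 69  71  68  70  70  69  47  55  53  49  54  56  67  68  70  68  69  68]
 [ 73  70  70  69  70  59  51  52  53  51  54  54  67  70  69  69  70  71]
 [ 98  68  69  68  71  52  52  53  53  49  61  59  68  64  69  69  68  71]]
```

View pics/crop1.png

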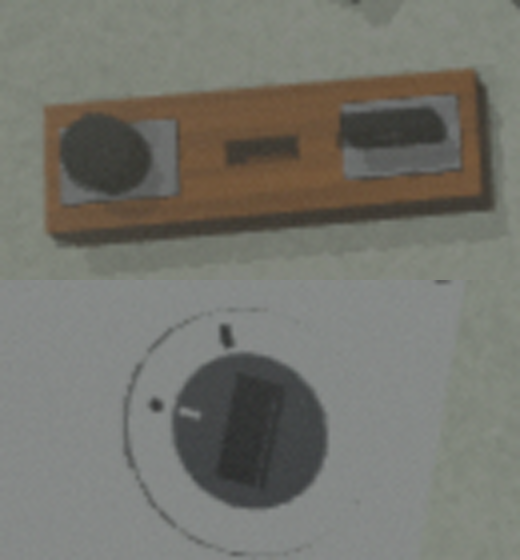

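The crop confirms it. The upper half shows the flat black bar on a steel collar at about (227,247) in the top image, with the round grip at the other end. The lower half shows the slot with its long axis tilted slightly right of image-up, and the pointer near the off dot. I'm moving over the rack.

```bash
python3 -m crank '0.05 0.1 0 0 0 0.01;0.1 0.2 0 0 0 0.025;0.15 0.3 0 0 0 0.04;0.2 0.4 0 0 0 0.055;0.25 0.5 0 0 0 0.07;0.3 0.6 0 0 0 0.085;0.35 0.7 0 0 0 0.1;0.4 0.8 0 0 0 0.115;0.45 0.9 0 0 0 0.13;0.5 1 0 0 0 0.14' 0 40
python3 -m crank '0.04 0.1 0 0 0 0.01;0.08 0.2 0 0 0 0.02;0.12 0.3 0 0 0 0.03;0.16 0.4 0 0 0 0.04;0.2 0.5 0 0 0 0.05;0.23 0.6 0 0 0 0.06;0.26 0.7 0 0 0 0.063;0.28 0.8 0 0 0 0.063;0.295 0.86 0 0 0 0.063;0.295 0.86 0 0 0 0.063'
python3 - <<'E'
from h import *
s=sense(); print(s["clock"],s["eef_pos"],s["tcp_rot"],s["opening"],s["joint_positions"],s["ft_force"])
c=capture("wrist"); save("w1",c); W=pts(c)
m=((W[...,2]>0.078)&(W[...,2]<.1)&(abs(W[...,0]-.579)<.05)&(abs(W[...,1]-.1775)<.05)).astype(np.uint8)
k,l,st,_=cv2.connectedComponentsWithStats(m)
p=W[l==1+st[1:,4].argmax()]; print(len(p),rect(p))
print('max z around lookalikes',np.nanmax(np.where((W[...,0]>.61)&(W[...,0]<.7)&(abs(W[...,1]-.17)<.1),W[...,2],np.nan)))
E
```

```text
clock: 1.35
eef_pos: [0.4612, -0.1666, 0.2311]
tcp_rot: [-2.489, -1.917, 0.0]
ft_force: [1.4, -0.2, -0.5]
opening: 0.5
gripper_force: 0.0
clock: 2.6
eef_pos: [0.5785, 0.1785, 0.2308]
tcp_rot: [-2.061, -2.369, -0.0]
ft_force: [0.4, -0.6, -0.6]
opening: 0.503
gripper_force: 0.0
2.6 [0.57845793 0.17853165 0.23079099] [-2.06073190e+00 -2.36929504e+00 -3.61359082e-04] 0.5026623933796017 [ 0.07536319  0.53603153 -0.68394144  1.55143107  0.35458793  1.18197371
 -0.53639214] [ 0.38443106 -0.60578837 -0.60124919]
624 (array([581.5, 177.8]), array([ 9.8, 41.2]), 'ang', np.float32(98.0), 'pca', np.float64(97.7), 'mean', array([581.1, 178.8,  85.4]))
max z around lookalikes 0.31917563957690137
```

View pics/w1.png

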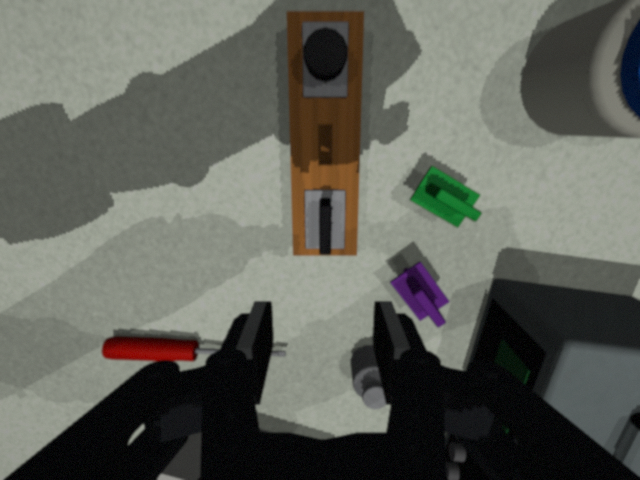

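The wrist view shows the flat bar in line at (325,222). The rectangle measures 9.8 x 41.2 mm at height 0.085, which fits, and the fingers are parallel to it. The look-alikes are clear of the descent. I'm going down to grip.

```bash
python3 -m crank '0.005 0 -0.06 0 0 0;0.005 0 -0.12 0 0 0;0.005 0 -0.18 0 0 0;0.005 0 -0.24 0 0 0;0.005 0 -0.3 0 0 0;0.005 0 -0.35 0 0 0;0.005 0 -0.39 0 0 0;0.005 0 -0.42 0 0 0;0.005 0 -0.437 0 0 0;0.005 0 -0.437 0 0 0'
python3 -m crank '0 0 0 0 0 0;0 0 0 0 0 0;0 0 0 0 0 0;0 0 0 0 0 0;0 0 0 0 0 0;0 0 0 0 0 0;0 0 0 0 0 0;0 0 0 0 0 0;0 0 0 0 0 0;0 0 0 0 0 0' 1 60
```

```text
clock: 3.9
eef_pos: [0.5809, 0.176, 0.0563]
tcp_rot: [-2.066, -2.367, 0.001]
ft_force: [0.1, -0.1, -0.1]
opening: 0.499
gripper_force: 0.0
clock: 5.15
eef_pos: [0.5814, 0.1764, 0.0572]
tcp_rot: [2.066, 2.366, 0.002]
ft_force: [-0.2, -0.2, 5.5]
opening: 0.104
gripper_force: 59.2
```

```bash
python3 -m crank '0 0 0.03 0 0 0;0 0 0.08 0 0 0;0 0 0.14 0 0 0;0 0 0.2 0 0 0;0 0 0.26 0 0 0;0 0 0.32 0 0 0;0 0 0.38 0 0 0;0 0 0.42 0 0 0;0 0 0.45 0 0 0;0 0 0.45 0 0 0'
python3 -m crank '-0.01 -0.05 0 0 0 0.01;-0.03 -0.12 0 0 0 0.03;-0.05 -0.2 0 0 0 0.05;-0.07 -0.28 0 0 0 0.07;-0.09 -0.36 0 0 0 0.09;-0.11 -0.44 0 0 0 0.11;-0.13 -0.52 0 0 0 0.13;-0.14 -0.59 0 0 0 0.15;-0.15 -0.64 0 0 0 0.16;-0.15 -0.65 0 0 0 0.165'
python3 - <<'E'
from h import *
s=sense(); print(s["clock"],s["eef_pos"],s["tcp_rot"],s["opening"],s["joint_positions"],s["gripper_force"])
c=capture("wrist"); save("w2",c)
E
```

```text
clock: 6.4
eef_pos: [0.5811, 0.1763, 0.237]
tcp_rot: [2.066, 2.366, 0.001]
ft_force: [-0.3, -0.1, -1.8]
opening: 0.105
gripper_force: 58.4
clock: 7.65
eef_pos: [0.5203, -0.0856, 0.2355]
tcp_rot: [-0.624, -3.077, 0.0]
ft_force: [0.8, 0.1, -0.9]
opening: 0.106
gripper_force: 58.5
7.65 [ 0.52027288 -0.08555668  0.23546316] [-6.24143675e-01 -3.07705241e+00  4.58430094e-04] 0.10574954247975876 [ 0.77248034  0.48861645 -1.00552931  1.74233782  0.44608233  1.16269303
  0.80682006] 58.47861886024475
```

View pics/w2.png

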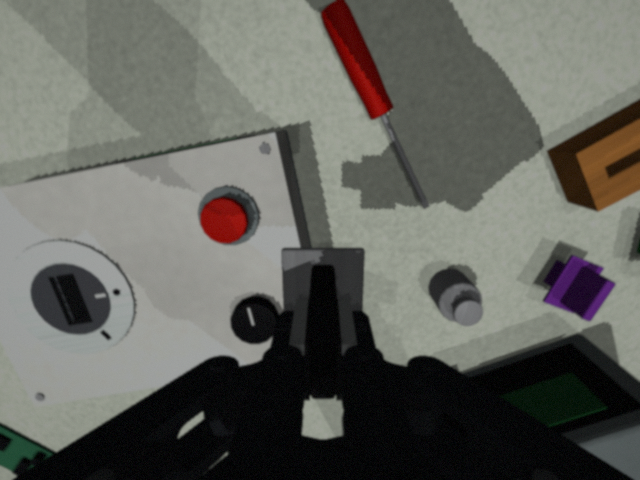

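The wrist view shows the key held square, with the collar at (322,280) across the fingers. The rotor is at (72,298), with its slot and pointer visible. I'll measure the slot here.

```bash
python3 - <<'E'
from h import *
def biggest(m):
    k,l,s,_=cv2.connectedComponentsWithStats(m.astype(np.uint8)); return l==1+s[1:,4].argmax()
c=dict(np.load('/tmp/w2.npz')); g=c["color"].max(-1); W=pts(c)
v,u=np.mgrid[0:480,0:640]
reg=(u>15)&(u<140)&(v>235)&(v<360)
rot=biggest(reg&(g<110)); h=cv2.convexHull(np.c_[u[rot],v[rot]].astype(np.int32))[:,0]
hp=ray(c,h,.093)[:,:2]; print('rotor',cv2.minEnclosingCircle((hp*1000).astype(np.float32)),cv2.fitEllipse((hp*1000).astype(np.float32)))
inn=np.hypot(u-72,v-298)<34
vals=g[inn]; t,_=cv2.threshold(vals.reshape(-1,1),0,255,cv2.THRESH_OTSU); print('otsu',t,np.percentile(vals,[5,25,50,75,95]))
for th in (t,45,50,55):
    m=biggest(inn&(g<th)); 
    print(th,m.sum(),rect(ray(c,np.c_[u[m],v[m]],.093)))
print('pointer',*rect(ray(c,np.c_[u[inn&(g>120)],v[inn&(g>120)]],.093)))
con=biggest((abs(W[...,2]-.09)<.006)&(u<305)); p=W[con]; print('console',rect(p))
# collar
m=(u>275)&(u<370)&(v>240)&(v<325)&(abs(W[...,2]-.23)<.02); m=biggest(m); print('collar',m.sum(),rect(W[m]),np.percentile(W[m][:,2],[5,50,95]))
E
```

```text
rotor ((495.317138671875, -307.1697692871094), 33.278236389160156) ((495.28448486328125, -307.0641174316406), (66.13207244873047, 66.1695785522461), 85.45023345947266)
otsu 40.0 [13. 23. 55. 57. 76.]
40.0 1233 (array([ 495.2, -307.2]), array([22.1, 46. ]), 'ang', np.float32(166.6), 'pca', np.float64(166.4), 'mean', array([ 494.9, -306.8,   93. ]))
45 1319 (array([ 495.3, -307.2]), array([22.8, 46.8]), 'ang', np.float32(166.6), 'pca', np.float64(166.5), 'mean', array([ 495. , -306.9,   93. ]))
50 1402 (array([ 495.3, -307. ]), array([23.8, 48.1]), 'ang', np.float32(166.8), 'pca', np.float64(166.3), 'mean', array([ 494.9, -307. ,   93. ]))
55 1537 (array([ 495.1, -307.1]), array([27.2, 50.1]), 'ang', np.float32(166.1), 'pca', np.float64(167.0), 'mean', array([ 494.7, -307. ,   93. ]))
pointer [ 487.3 -279. ] [11.5 32.1] ang 176.7 pca 173.5 mean [ 487.6 -278.7   93. ]
console (array([ 507.6, -248.2]), array([281.2, 201.3]), 'ang', np.float32(77.8), 'pca', np.float64(102.6), 'mean', array([ 495.2, -242.5,   91.5]))
collar 4626 (array([508.5, -80.4]), array([36.2, 30. ]), 'ang', np.float32(67.1), 'pca', np.float64(67.0), 'mean', array([506. , -79.3, 231.5])) [0.22697371 0.22826152 0.247752  ]
```

The slot is at (0.494, -0.3065), 46 x 22 mm, at 166.5°. It is parallel to the console (167.8°), so the switch is off, and the sizes fit. Now I'm moving over it.

```bash
python3 -m crank '-0.007 -0.06 0 0 0 0.003;-0.014 -0.12 0 0 0 0.006;-0.023 -0.19 0 0 0 0.009;-0.031 -0.26 0 0 0 0.012;-0.04 -0.33 0 0 0 0.015;-0.048 -0.4 0 0 0 0.018;-0.055 -0.46 0 0 0 0.021;-0.061 -0.51 0 0 0 0.024;-0.065 -0.542 0 0 0 0.0264;-0.066 -0.552 0 0 0 0.0264'
python3 -m crank '0 0 -0.02 0 0 0;0 0 -0.05 0 0 0;0 0 -0.08 0 0 0;0 0 -0.11 0 0 0;0 0 -0.14 0 0 0;0 0 -0.16 0 0 0;0 0 -0.18 0 0 0;0 0 -0.185 0 0 0;0 0 -0.185 0 0 0;0 0 -0.185 0 0 0'
python3 - <<'E'
from h import *
s=sense(); print(s["eef_pos"],s["tcp_rot"],s["joint_positions"])
c=capture("side"); save("s3",c); d=capture("wrist"); save("w3",d)
cv2.imwrite('pics/both3.png',np.hstack([cv2.resize(c["color"][300:480,220:420],(400,360)),cv2.resize(d["color"],(400,300))[:360].copy() if 0 else cv2.copyMakeBorder(cv2.resize(d["color"],(400,300)),0,60,0,0,0)])[...,::-1])
E
```

```text
clock: 8.95
eef_pos: [0.4948, -0.3045, 0.2362]
tcp_rot: [-0.365, -3.12, -0.001]
ft_force: [0.3, -0.3, -1.2]
opening: 0.105
gripper_force: 58.5
clock: 10.2
eef_pos: [0.4948, -0.3047, 0.1628]
tcp_rot: [0.365, 3.12, -0.0]
ft_force: [-0.5, -0.3, -0.8]
opening: 0.109
gripper_force: 58.5
[ 0.4947849  -0.3047287   0.16282037] [ 3.64700509e-01  3.11978943e+00 -3.85586607e-04] [ 1.09429695  0.65718969 -0.98737979  1.71261441  0.60609001  1.10906262
  1.25736798]
```

View pics/both3.png

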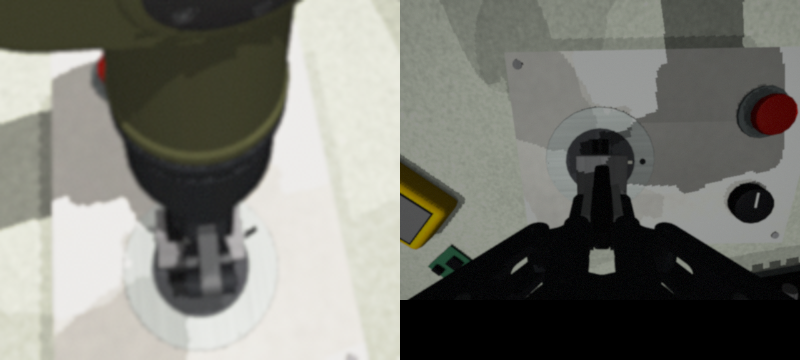

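Both views show the blade over the slot, with the collar square to it at (600,163) in the right panel. I'm inserting it gently.

```bash
python3 -m crank '0 -0.005 -0.015 0 0 0;0 -0.005 -0.03 0 0 0;0 -0.005 -0.045 0 0 0;0 -0.005 -0.06 0 0 0;0 -0.005 -0.075 0 0 0;0 -0.005 -0.09 0 0 0;0 -0.005 -0.105 0 0 0;0 -0.005 -0.12 0 0 0;0 -0.005 -0.13 0 0 0;0 -0.005 -0.135 0 0 0'
python3 -m crank '0 0 -0.003 0 0 0;0 0 -0.006 0 0 0;0 0 -0.009 0 0 0;0 0 -0.01 0 0 0;0 0 -0.01 0 0 0;0 0 -0.01 0 0 0;0 0 -0.01 0 0 0;0 0 -0.01 0 0 0;0 0 -0.01 0 0 0;0 0 -0.01 0 0 0'
```

```text
clock: 11.55
eef_pos: [0.4945, -0.3067, 0.1082]
tcp_rot: [-0.365, -3.12, -0.0]
ft_force: [0.1, 0.1, -1.3]
opening: 0.105
gripper_force: 58.5
clock: 12.8
eef_pos: [0.4947, -0.3068, 0.1051]
tcp_rot: [0.365, 3.12, -0.001]
ft_force: [-2.6, -0.4, 3.5]
opening: 0.108
gripper_force: 59.4
```

```bash
python3 -m crank '0 0 -0.002 0 0 0;0 0 -0.004 0 0 0;0 0 -0.004 0 0 0;0 0 -0.004 0 0 0;0 0 -0.004 0 0 0;0 0 -0.004 0 0 0;0 0 -0.004 0 0 0;0 0 -0.004 0 0 0;0 0 -0.004 0 0 0;0 0 -0.004 0 0 0'
python3 - <<'E'
from h import *
c=capture("side"); save("s4",c); W=pts(c); g=c["color"]; d=capture("wrist"); save("w4",d); W=pts(d)
v,u=np.mgrid[0:480,0:640]; m=(np.hypot(W[...,0]-.4945,W[...,1]+.3068)<.033)&(W[...,2]>.085)&(W[...,2]<.115)
print(np.histogram(W[m][:,2],np.arange(.085,.116,.002)))
E
```

```text
clock: 14.05
eef_pos: [0.4947, -0.3067, 0.105]
tcp_rot: [0.365, 3.12, -0.003]
ft_force: [-6.8, 0.6, 17.7]
opening: 0.107
gripper_force: 61.4
(array([   0,    0,    0,  535, 4313,  697, 2948,   54,   34,   40,   39,
         57,   87,  127,  168]), array([0.085, 0.087, 0.089, 0.091, 0.093, 0.095, 0.097, 0.099, 0.101,
       0.103, 0.105, 0.107, 0.109, 0.111, 0.113, 0.115]))
```

It is seated: the collar top sits 4 mm above the face and the press force is 18 N. Now I'm turning it clockwise.

```bash
python3 -m crank '0 0 0.003 0 0 -0.01;0 0 0.003 0 0 -0.025;0 0 0.003 0 0 -0.04;0 0 0.003 0 0 -0.055;0 0 0.003 0 0 -0.07;0 0 0.003 0 0 -0.085;0 0 0.003 0 0 -0.1;0 0 0.003 0 0 -0.115;0 0 0.003 0 0 -0.125;0 0 0.003 0 0 -0.13'
python3 -m crank '0 0 0 0 0 -0.015;0 0 0 0 0 -0.03;0 0 0 0 0 -0.045;0 0 0 0 0 -0.06;0 0 0 0 0 -0.075;0 0 0 0 0 -0.09;0 0 0 0 0 -0.1;0 0 0 0 0 -0.108;0 0 0 0 0 -0.113;0 0 0 0 0 -0.113'
python3 - <<'E'
from h import *
s=sense(); print(s["ft_torque"],s["joint_positions"])
d=capture("wrist"); save("w5",d); c=capture("top"); save("t5",c)
cv2.imwrite('pics/both5.png',np.hstack([cv2.resize(c["color"][250:360,430:570],(420,330)),cv2.resize(d["color"],(380,330))])[...,::-1])
E
```

```text
clock: 15.4
eef_pos: [0.4937, -0.3078, 0.1051]
tcp_rot: [1.577, 2.717, -0.004]
ft_force: [-5.0, -1.7, 9.7]
opening: 0.107
gripper_force: 59.9
clock: 16.65
eef_pos: [0.4945, -0.3069, 0.1051]
tcp_rot: [2.421, 2.001, -0.001]
ft_force: [-2.7, -0.1, 8.1]
opening: 0.106
gripper_force: 59.8
[0.11169619 0.70965444 0.00494447] [ 0.83907403  0.6048534  -0.51794702  1.77971762  0.38268707  0.8577444
 -0.04575029]
```

View pics/both5.png

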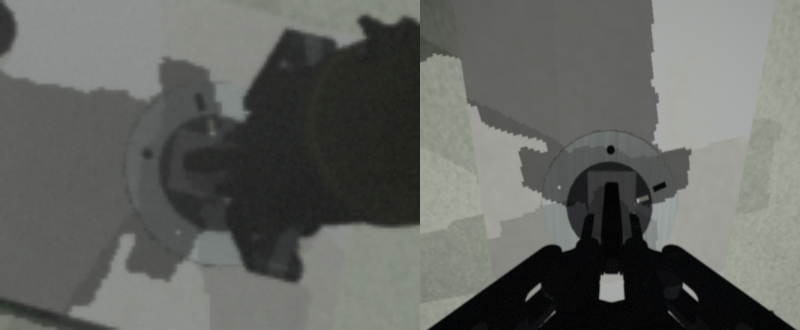

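The left panel (top camera) shows the pointer at about (210,125), beside the on mark at (200,102). The right panel (wrist) shows it at (643,200), in line with the mark at (660,187). I'll check the angle, then release.

```bash
python3 - <<'E'
from h import *
c=dict(np.load('/tmp/w5.npz')); g=c["color"].min(-1).astype(int)
v,u=np.mgrid[0:480,0:640]; P=ray(c,np.c_[u.ravel(),v.ravel()],.093).reshape(480,640,3)
dx,dy=P[...,0]-.4945,P[...,1]+.307; r=np.hypot(dx,dy); a=(77.8-np.degrees(np.arctan2(dy,dx))+180)%360-180
m=(r>.022)&(r<.031)&(a>20)&(a<110); t=np.percentile(g[m],97); k=m&(g>max(t,90)); print('pointer cw deg',np.median(a[k]),k.sum(),np.radians(np.median(a[k])))
m=(r>.037)&(r<.05)&(a>30)&(a<110)&(g<50); print('on mark',np.median(a[m]),m.sum())
E
python3 -m crank '0 0 0 0 0 0;0 0 0 0 0 0;0 0 0 0 0 0;0 0 0 0 0 0;0 0 0 0 0 0;0 0 0 0 0 0;0 0 0 0 0 0;0 0 0 0 0 0;0 0 0 0 0 0;0 0 0 0 0 0' 0 20
python3 -m crank '0 0 0.02 0 0 0;0 0 0.05 0 0 0;0 0 0.08 0 0 0;0 0 0.12 0 0 0;0 0 0.16 0 0 0;0 0 0.2 0 0 0;0 0 0.24 0 0 0;0 0 0.28 0 0 0;0 0 0.3 0 0 0;0 0 0.3 0 0 0'
python3 - <<'E'
from h import *
d=capture("wrist"); save("w6",d)
E
```

```text
pointer cw deg 70.9541580103663 40 1.2383836752612007
on mark 64.77618470798106 170
clock: 18.0
eef_pos: [0.4946, -0.3067, 0.1041]
tcp_rot: [-2.421, -2.002, 0.0]
ft_force: [1.3, 0.2, 0.2]
opening: 0.498
gripper_force: 0.0
clock: 19.25
eef_pos: [0.4948, -0.3068, 0.2246]
tcp_rot: [2.42, 2.002, 0.0]
ft_force: [0.2, 0.1, 0.3]
opening: 0.503
gripper_force: 0.0
```

View pics/w6.png

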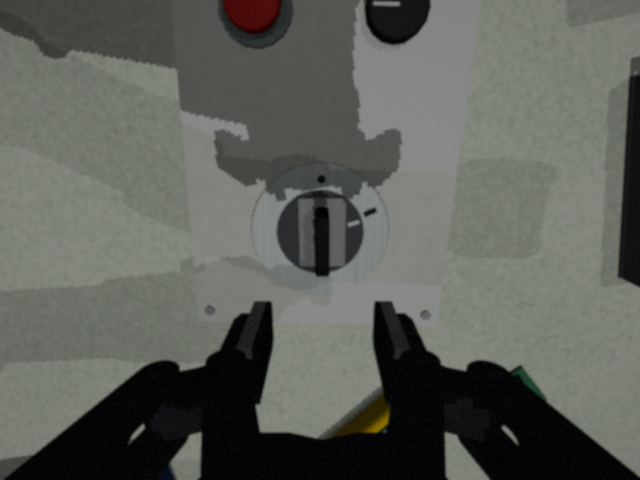

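The wrist view shows the key standing upright in the rotor, with the collar at (322,232) centred on the rotor at (320,231). The pointer at (353,224) is at or just past the on mark, at about 1.2 rad, and the gripper is clear.

```bash
python3 -c "
from rig import sign_off; print(sign_off())"
```

```text
the job is handed in; nothing more can be done
None
```

I put the flat key fully into the key switch, turned it clockwise to about 1.2 rad (just past the on mark) and left it there, then handed the job in at about 19 s. The gripper is clear and I never touched the round key; the hand-in returned no verdict.

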